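# Release a cane-handle blank and square it in the bench hook

## Robot

A 7-joint arm with a two-finger parallel gripper is mounted at the origin on the work surface. World frame = base frame: x ahead of the robot, y to its left, z up, the work surface at z = 0. Lengths are in m, angles in rad, forces in N, time in s.
With the tool pointing down it reaches from about 0.4 to 0.85 m from the base axis. Payload 4.5 kg.
Tool frame: the origin (TCP) lies on the front face of the gripper's body, between the roots of the fingers; the fingertips stand 73 mm ahead of it and the grasp point (between the pads) lies 54 mm ahead of it; z points along the fingers, y is the line along which they close (so a half turn about z gives the same grasp; the last joint's range is limited). The gripper opens to 85 mm and grips with 20 to 120 N. Pads are 22 mm wide; open, the fingers measure 114 mm over their backs; the gripper's body (76 mm by 85 mm) begins 54 mm behind the grasp point. The pads swing forward as they close: fully open they stand 13 mm farther back than shut.
Start: joints at [-1.088, 0.689, -0.195, 1.565, 0.157, 0.902, -0.215], TCP at [0.271, 0.563, 0.304] pointing down, gripper open.
Joint ranges: [-3.01, 3.01], [-0.46, 2.08], [-1.47, 1.51], [0.13, 2.56], [-1, 4.14], [0.04, 2.09], [-2.66, 2.66]. Speed limits (rad/s): [2.57, 2.57, 3.14, 3.14, 3.14, 3.14, 3.14].

## Interface

Orientations are given as a rotation vector (axis times angle).
In Python, from rig import r, get_image gives the robot as it stands.
- The arm moves only by the tool drive_tool, never from a script. Its argument "deltas" is one flat list of numbers, 5 for each row, row after row: the gripper command: -1 is shut, 1 is fully open, values between are in proportion, then the shift along the tool's x, y, z in mm, then the turn about the tool's z in degrees. In form: [claw, x, y, z, spin, claw, x, y, z, spin, ...]. A call has 1 to 8 rows; each row shifts and turns the commanded pose from where the row before left it, along the tool's axes as they then stand; what a row does not reach is not made up. A row lasts 1/12 s, in which the tool goes at most 41.7 mm and 7.16 degrees, less where a joint would pass 70% of its speed; a pose out of reach is approached as far as the arm can. A call with a gripper value outside its range is refused whole. The fingers move at their own pace and stop on an object; the grip force is fixed at half the most. Time passes only in rows, so rows that do not move let the fingers close. It gives the time, the measured TCP pose, the force, the opening and the grip force at its end, in the units of the state.
- r.observe(): the state, without advancing time (a new reading comes with each control period).
- get_image(name): name is "scene" or "top" or "wrist"; returns a dict with "color" (420x560x3 uint8, red, green, blue), "fx", "fy", "cx", "cy" (pixels), "R" (3x3) and "t" (3): a world point X has camera coordinates R X + t; the wrist camera has in their place "T_tool_cam" (4x4, takes a point from camera to tool coordinates, whose origin is the TCP and whose axes are the flange's). Camera axes: x right, y down, z forward; pixel columns grow to the right and rows downward; lengths in m; the calibration is good to about 2 mm. A picture is of the moment at which its call begins: read the wrist's pose just before it. There is no depth.
- r.hand_in(): hands the job in; it is judged then, once.
The state is a dict: "clock": time; "qpos": joint angles; "joint_vel": joint speeds; "effort": joint torques, N m; "ee_pos": TCP position; "tcp_rot": TCP orientation; "contact_force": force on the tool from outside, world axes, zero at the start; "ft_torque": the same for the moment, N m; "opening": finger opening in m; "grasp_force": force on a finger pad.
Only numpy, scipy, OpenCV 4.12 (cv2) and the standard library are available. Lean on these libraries where they do the work, as an engineer would, in place of code of your own. Each camera call takes 0.05 s, during which the arm holds its last target. There are 200 camera calls.

## Task

Lift the red hinged hold-down bar of the jig and leave it standing open, then slide the pale cane-handle blank out along the bed from beneath it. Put the blank down gently in the bench hook, lying flat with its plain end tight against the end stop, its long side tight against the side fence and its neck pointing to the open end; let go and leave everything else on the bench where it is.

Things in the scene. Friction and masses are not known exactly. Their poses are not given: they have to be found in the camera images.
- jig: Fixed grey jig, origin on the table under the middle of its keyway; the way out is to its -x. Bed 345 x 110, x = -225 to 120, top z = 20. Keyway x = -65 to 65: walls 48 apart, under steel lips (z = 56.5 to 62.5, 38 apart), so the blank can only be slid, not lifted out; back stop at x = 68. Open apron from x = -65 to -225. The red bar lies along it above the lips, hinged at the +x end. (mm)
- bar (a joint): Angle of the red bar: 0 = shut, level over the blank; grows as its front end is lifted, to 1.5 rad. Stiff hinge (0.5 N m): stays where left; lifting takes about 4 N at the grip. Shut, two prongs under its front (tips 33 mm above the table, x = -69 to -80 mm of the jig) straddle the neck before the blank's shoulders and lock it in.
- bar_grip (a point): Middle of the black grip at the bar's front end: 55 mm along the bar, 26 wide (jig y), 26 tall, reaching 23 mm to the front and 32 mm to the rear of this point; its middle is 83 mm above the table when shut, about 21 mm clear above the neck. It lies 212 mm in front of the hinge axis and 10 mm above it.
- bar_hinge (a point): Hinge axis of the bar, at (100, 0, 75) mm of the jig; the axis is the jig's y. As the bar opens its front end rises and swings back towards +x of the jig.
- blank: The part: pale wooden block 130 x 44 x 34 mm with a round neck (24 mm dia., 50 mm long) out of its -x end at mid height. Loose, 0.2 to 0.37 kg. Origin: middle of the block's underside; x runs from the neck to the plain end (x = 65 mm), z up. Starts in the keyway, axes as the jig's (within a degree), 2 mm play each side, neck sticking out at -x.
- blank_mid (a point): Centre of the blank's block (17 mm above its underside).
- blank_neck (a point): Point on the neck's axis 92 mm from the block's middle (27 mm in front of the shoulder, 23 mm from the neck's tip); axis 17 mm above the blank's underside.
- hook: Fixed bench hook: plywood board 200 x 130 mm, top z = 14 mm; origin on the table under its middle, x along its length. Dark end stop across its +x end (inner face x = 88 mm), dark side fence along its -y edge (inner face y = -53 mm); both 12 mm thick, 12 mm above the board. The -x end is open. Its yaw is within 45 degrees of the jig's.
- hook_corner (a point): Inner corner where the end stop and the side fence meet, on top of the board, at (88, -53, 14) mm of the hook.
- spare: Bystander: dark blank of the same shape, lying on the table; leave alone. Origin under its block.
- glue: Bystander: white bottle with a red cap, 56 mm wide, 150 mm tall; origin at its base.
- spray: Bystander: blue can, 54 mm wide, 150 mm tall; origin at its base.
- sander: Bystander: cork sanding block 110 x 65 x 35 mm; origin under its middle.
- driver: Bystander: screwdriver with an orange handle lying on the table.
- mallet: Bystander: hammer lying on the table.
- wrench: Bystander: steel wrench lying on the table.

How it is judged:
On the way, in this order (a step that is already met when the one before it is completed fails the run):
1. the bar is lifted clear (more than 0.9 rad) while the blank still lies in the keyway (value of joint bar above 0.9 rad and x of blank in the frame of jig above -0.03 m), for 0.2 s.
2. the blank is slid out of the keyway, past its mouth (x of blank in the frame of jig below -0.131 m), for 0.1 s.
At the end, for the whole second after the job is handed in: The blank lies flat on the bench hook's board (within 0.05 rad), neck towards the open end, its plain end within 2.5 mm of the end stop and its side within 2.5 mm of the side fence, parallel to the fence within 0.035 rad, released and at rest; the bar stands open at more than 0.7 rad (x of blank_mid in the frame of hook between 0.0205 and 0.026 m and y of blank_mid in the frame of hook between -0.034 and -0.0285 m and z of blank_mid in the frame of hook between 0.028 and 0.034 m and angle between the x axis of blank and the x axis of hook, either way round below 0.035 rad and angle between the z axis of blank and the z axis of hook, either way round below 0.05 rad and linear speed of blank below 0.01 m/s and angular speed of blank below 0.1 rad/s and value of joint bar above 0.7 rad); the robot touches nothing.
It fails at once if the blank is rammed or dropped onto the bench hook (contact force over 45 N) (contact force between blank and hook above 45 N).
It fails at once if a bystander is moved more than 40 mm (distance of any of spare, glue, spray, sander, driver, mallet, wrench from where it was at the start of the episode above 0.04 m).
It also fails if it takes over 58 s, if anything falls off the work surface, if the arm or the gripper's body presses on something with over 40 N, if the wrist force passes 120 N, or if a joint passes its speed limit or range.

## Working session

There is one attempt and no reset: what is moved stays moved. The work goes in short steps, Python scripts to look and compute and a tool call to move; the robot and the scene stay as the last step left them, time stands still between calls to the robot, and variables do not carry over. Pictures are saved under pics/ and viewed, at most 10 in all, crops included, and the job is handed in when it is done.

Besides the shell and the picture viewer there is one more tool, called after "Emit:" as name(argument=value, ...) on one line, values as JSON. drive_tool: Moves the arm, as the interface text tells. Its arguments: {"type":"object","properties":{"deltas":{"type":"array","items":{"type":"number"}}},"required":["deltas"]}

```bash
mkdir -p pics; ls; python3 - <<'E'
from rig import r,get_image
import cv2,numpy as np
print(r.observe())
for n in("top","scene"):
    d=get_image(n);cv2.imwrite(f"pics/{n}0.png",d["color"][:,:,::-1]);np.savez(f"pics/{n}0.npz",**d)
    print(n,d["fx"],d["cx"],d["cy"],d["R"],d["t"])
d=get_image("wrist");print(d["T_tool_cam"],d["fx"],d["cx"],d["cy"])
E
```

```text
pics
{'clock': 0.0, 'qpos': array([-1.08818404,  0.68999583, -0.19452107,  1.56632987,  0.15728558,
        0.90251479, -0.2151208 ]), 'joint_vel': array([ 1.07393107e-03,  2.24844224e-03, -1.52298528e-04, -1.59025870e-04,
        1.61637199e-03,  1.88146141e-05,  5.14675873e-04]), 'effort': array([-3.91061349e-04, -5.39609599e+01, -1.26683481e+00, -1.58540601e+01,
        9.05623776e-03,  9.50467918e-03,  2.03684050e-05]), 'ee_pos': array([0.27099387, 0.56262392, 0.30308049]), 'tcp_rot': array([-6.98935056e-01, -3.06255264e+00,  2.87975597e-03]), 'contact_force': array([0.76645151, 0.05396849, 0.55410175]), 'ft_torque': array([-0.00335132,  0.02529238, -0.00652875]), 'grasp_force': 0.0, 'opening': 0.08525440566667646}
top 539.559497996797 278.1585396996814 205.7359343959829 [[-0.02515356 -0.99965153  0.0080076 ]
 [-0.98511152  0.02342342 -0.17031335]
 [ 0.17006643 -0.01217237 -0.98535742]] [0.00176914 0.56960213 1.70836656]
scene 524.0408821490856 282.54554008122926 196.03051602508825 [[ 0.08181265  0.99633654  0.0249037 ]
 [ 0.52398926 -0.02174442 -0.85144726]
 [-0.84778649  0.08270843 -0.52384862]] [-0.02886357 -0.2020815   2.36414174]
[[-7.19781017e-04 -9.66039779e-01 -2.58392392e-01  6.37284580e-02]
 [ 9.99999734e-01 -7.24746695e-04 -7.60343173e-05 -4.17099107e-04]
 [-1.13816857e-04 -2.58392378e-01  9.66040044e-01 -7.00936652e-02]
 [ 0.00000000e+00  0.00000000e+00  0.00000000e+00  1.00000000e+00]] 348.03468086218345 288.05093713841046 209.56349347228328
```

View pics/top0.png

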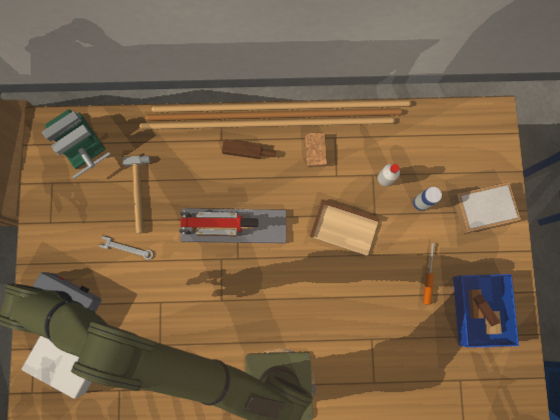

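View pics/scene0.png

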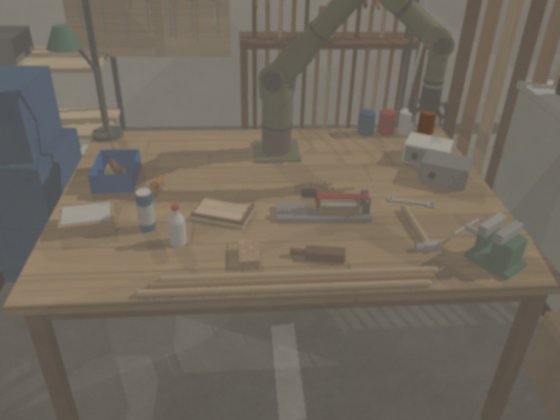

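The top view shows the jig bed at about (181–286, 209–243) with the hinge at the left, so its exit is to the right (world -y). The hook is at about (347,228).

```bash
cat > h.py <<'E'
import numpy as np,cv2
from scipy.spatial.transform import Rotation as Ro
def ray(d,uv,z,pose=None):
    uv=np.atleast_2d(np.asarray(uv,float))
    c=np.c_[(uv[:,0]-d["cx"])/d["fx"],(uv[:,1]-d["cy"])/d["fy"],np.ones(len(uv))]
    if pose is None: R=d["R"].T;o=-R@d["t"]
    else:
        T=d["T_tool_cam"];Rt=Ro.from_rotvec(pose[1]).as_matrix();R=Rt@T[:3,:3];o=pose[0]+Rt@T[:3,3]
    w=c@R.T
    return o+w*((z-o[2])/w[:,2])[:,None]
E
python3 - <<'E'
import cv2,numpy as np
im=cv2.imread("pics/top0.png")
cv2.imwrite("pics/crop0.png",cv2.resize(im[190:265,170:390],None,fx=3.6,fy=3.6,interpolation=cv2.INTER_CUBIC))
from h import ray
d=dict(np.load("pics/top0.npz"))
print(ray(d,[[181,242],[286,242],[286,210]],.02),ray(d,[[325,201],[379,215],[368,254],[315,236]],.014))
E
```

```text
[[ 0.46176263  0.30796467  0.02      ]
 [ 0.45341599 -0.03515628  0.02      ]
 [ 0.55953335 -0.03808933  0.02      ]] [[ 0.58778135 -0.16893203  0.014     ]
 [ 0.53635857 -0.34627501  0.014     ]
 [ 0.40808178 -0.30281989  0.014     ]
 [ 0.47152553 -0.13131608  0.014     ]]
```

View pics/crop0.png

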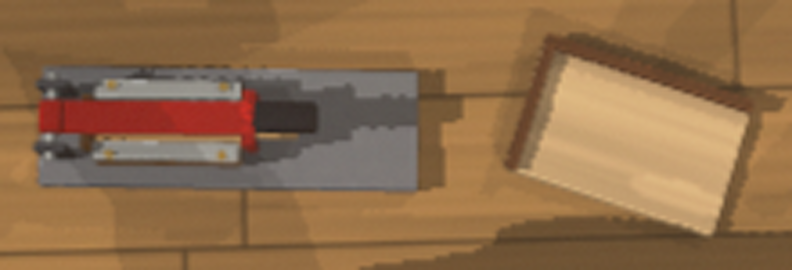

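Emit:
drive_tool(deltas=[1,0,0,0,7,1,0,0,0,7,1,0,0,0,7,1,0,0,0,7,1,0,0,0,7,1,-10,0,0,7,1,-20,0,0,7,1,-30,0,0,7])

```text
clock: 0.82
ee_pos: [0.2905, 0.5087, 0.3035]
tcp_rot: [-2.057, -2.372, -0.003]
contact_force: [1.2, 0.6, -0.1]
opening: 0.0854
grasp_force: 0.0
```

Emit:
drive_tool(deltas=[1,-35,20,0,7,1,-35,20,0,2.5,1,-35,20,0,0,1,-35,20,0,0,1,-35,20,0,0,1,-35,20,0,0,1,-35,20,0,0,1,-35,20,0,0])

```text
clock: 1.48
ee_pos: [0.4531, 0.2264, 0.3038]
tcp_rot: [-2.244, -2.198, 0.0]
contact_force: [0.9, -0.4, 0.0]
opening: 0.0855
grasp_force: 0.0
```

Emit:
drive_tool(deltas=[1,-35,15,0,0,1,-35,15,0,0,1,-35,10,0,0,1,-10,0,0,0,1,0,0,0,0,1,0,0,0,0])

```text
clock: 1.98
ee_pos: [0.49, 0.1126, 0.3038]
tcp_rot: [-2.245, -2.196, -0.0]
contact_force: [-0.3, 0.1, 0.1]
opening: 0.0853
grasp_force: 0.0
```

```bash
cat >> h.py <<'E'
def snap(name):
    from rig import r,get_image
    s=r.observe();d=get_image("wrist");cv2.imwrite(f"pics/{name}.png",d["color"][:,:,::-1])
    p=(s["ee_pos"],s["tcp_rot"]);np.savez(f"pics/{name}.npz",pos=p[0],rot=p[1],**d)
    X=Ro.from_rotvec(p[1]).as_matrix();print("TCP",p[0].round(4),"yawx",np.degrees(np.arctan2(X[1,0],X[0,0])).round(2),"F",s["contact_force"].round(1))
    return d,p
E
python3 -c "
from h import *
snap('w1')"
```

```text
TCP [0.49   0.1126 0.3038] yawx 88.74 F [-0.3  0.1  0.1]
```

View pics/w1.png

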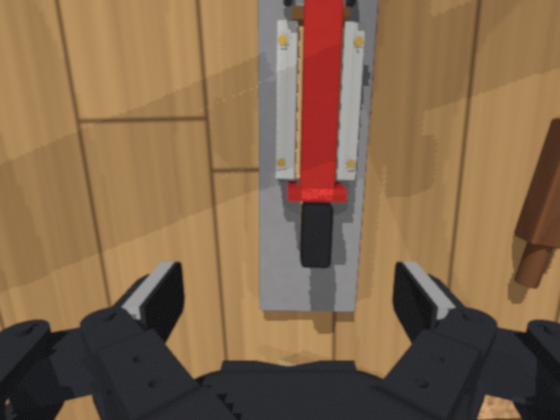

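The wrist view shows the bed's open end at (261,311)–(355,312), the lips' mouth at row ~180 and the black grip at (301–332, 203–267).

```bash
python3 -c "
from h import *
d=dict(np.load('pics/w1.npz'));p=(d['pos'],d['rot'])
print(ray(d,[[261,311],[355,312],[260,10],[377.5,10]],.02,p).round(4))
print('lip',ray(d,[[276,179],[357,180],[279,22],[363,24]],.0625,p).round(4))
print('grip top',ray(d,[[301.5,267],[330,267],[303,203],[333,203]],.096,p).round(4))
im=cv2.imread('pics/w1.png').astype(int)
m=((im.max(2)<60)).astype('uint8');m[:195]=0;m[275:]=0;m[:,:290]=0;m[:,345:]=0
print(cv2.boundingRect(m))
"
```

```text
[[ 0.4567 -0.0367  0.02  ]
 [ 0.564  -0.0403  0.02  ]
 [ 0.469   0.2715  0.02  ]
 [ 0.5762  0.269   0.02  ]]
lip [[0.4804 0.1226 0.0625]
 [0.5536 0.12   0.0625]
 [0.4868 0.2511 0.0625]
 [0.5549 0.248  0.0625]]
grip top [[0.5013 0.051  0.096 ]
 [0.5259 0.0505 0.096 ]
 [0.5032 0.108  0.096 ]
 [0.5279 0.1074 0.096 ]]
(300, 203, 34, 65)
```

Emit:
drive_tool(deltas=[1,-12,9,0,1,1,-12,9,30,0,1,-13,8.5,40,0,1,0,0,40,0,1,0,0,30,0,1,0,0,20,0,1,0,0,8,0,1,0,0,0,0])

```text
clock: 2.7
ee_pos: [0.5142, 0.077, 0.1354]
tcp_rot: [-2.258, -2.18, 0.003]
contact_force: [-0.5, 0.0, 0.6]
opening: 0.0853
grasp_force: 0.0
```

Emit:
drive_tool(deltas=[-1,0,0,0,0,-1,0,0,0,0,-1,0,0,0,0,-1,0,0,0,0,-1,0,0,0,0,-1,0,0,0,0])

```text
clock: 3.2
ee_pos: [0.5128, 0.0751, 0.1373]
tcp_rot: [-2.261, -2.176, 0.006]
contact_force: [-4.2, 1.6, 2.6]
opening: 0.0254
grasp_force: 62.7
```

Emit:
drive_tool(deltas=[-1,1.4,0,-16.6,0,-1,2.7,0,-16.4,0,-1,4,0,-16.2,0,-1,5.3,0,-15.8,0,-1,6.5,0,-15.3,0,-1,7.7,0,-14.8,0,-1,8.8,0,-14.1,0,-1,9.9,0,-13.4,0])

```text
clock: 3.87
ee_pos: [0.5146, 0.1208, 0.2593]
tcp_rot: [-2.262, -2.176, 0.008]
contact_force: [-1.1, 1.4, -12.0]
opening: 0.0257
grasp_force: 59.5
```

Emit:
drive_tool(deltas=[-1,10.9,0,-12.6,0,-1,11.9,0,-11.7,0,-1,12.7,0,-10.7,0,-1,13.5,0,-9.7,0,-1,14.3,0,-8.6,0,-1,14.9,0,-7.4,0,-1,15.4,0,-6.3,0,-1,15.9,0,-5,0])

```text
clock: 4.53
ee_pos: [0.519, 0.2272, 0.3311]
tcp_rot: [2.266, 2.175, -0.015]
contact_force: [-4.4, -5.0, -3.5]
opening: 0.0252
grasp_force: 61.2
```

Emit:
drive_tool(deltas=[-1,0,0,0,0,-1,0,0,0,0,1,0,0,0,0,1,0,0,0,0,1,0,0,0,0,1,0,0,0,0])

```text
clock: 5.03
ee_pos: [0.5216, 0.2304, 0.3319]
tcp_rot: [2.264, 2.177, 0.001]
contact_force: [0.6, 0.0, -0.5]
opening: 0.0725
grasp_force: 0.0
```

Emit:
drive_tool(deltas=[1,0,0,-25,0,1,0,0,-35,0,1,0,0,-20,0,1,-30,0,0,0,1,-40,0,0,0,1,-40,0,0,0,1,-40,0,35,0,1,-40,0,40,0])

```text
clock: 5.7
ee_pos: [0.5159, 0.0574, 0.3561]
tcp_rot: [2.263, 2.173, 0.008]
contact_force: [0.9, -0.6, -0.9]
opening: 0.0854
grasp_force: 0.0
```

Emit:
drive_tool(deltas=[1,0,0,40,0,1,0,0,40,0,1,0,0,15,0,1,0,0,0,0,1,0,0,0,0])

```text
clock: 6.12
ee_pos: [0.5149, 0.0597, 0.2596]
tcp_rot: [-2.264, -2.178, 0.001]
contact_force: [-0.5, 0.7, 1.2]
opening: 0.0854
grasp_force: 0.0
```

```bash
python3 -c "
from h import *
snap('w2')"
```

```text
TCP [0.5149 0.0597 0.2596] yawx 87.77 F [-0.5  0.7  1.2]
```

View pics/w2.png

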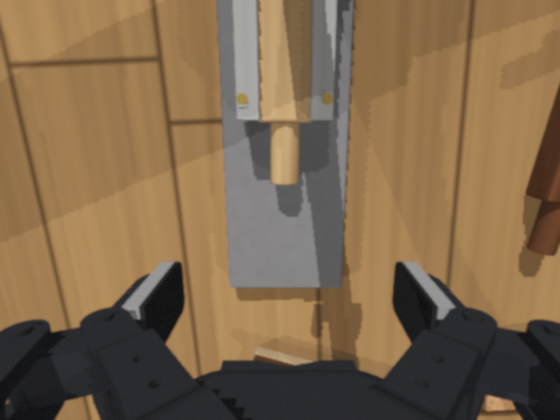

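The bar is clear of the view; the neck spans (270–300, 122–184), with its shoulder at row ~122.

```bash
python3 -c "
from h import *
d=dict(np.load('pics/w2.npz'));p=(d['pos'],d['rot'])
print(ray(d,[[285,184],[271,150],[300,150],[285,122]],.037,p).round(4))
n=np.array([.5157,.0940,.097]);R=Ro.from_rotvec(p[1]).as_matrix()
print(R.T@(n-p[0])*1000)
"
```

```text
[[0.5136 0.0684 0.037 ]
 [0.5031 0.0975 0.037 ]
 [0.5273 0.0966 0.037 ]
 [0.5157 0.1196 0.037 ]]
[ 34.29198966  -0.35339073 162.55491815]
```

Emit:
drive_tool(deltas=[1,15,0,30,0,1,17,0,35,0,1,0,0,35,0,1,0,0,30,0,1,0,0,20,0,1,0,0,12,0,1,0,0,0,0,1,0,0,0,0])

```text
clock: 6.83
ee_pos: [0.517, 0.092, 0.0989]
tcp_rot: [2.263, 2.177, 0.003]
contact_force: [0.3, 0.5, -0.2]
opening: 0.0852
grasp_force: 0.0
```

Emit:
drive_tool(deltas=[-1,0,0,0,0,-1,0,0,0,0,-1,0,0,0,0,-1,0,0,0,0,-1,0,0,0,0,-1,0,0,0,0])

```text
clock: 7.33
ee_pos: [0.5157, 0.0918, 0.0983]
tcp_rot: [-2.264, -2.178, 0.0]
contact_force: [-1.4, -0.9, 7.0]
opening: 0.022
grasp_force: 58.3
```

Emit:
drive_tool(deltas=[-1,-8,0,0,0,-1,-16,0,0,0,-1,-20,0,0,0,-1,-22,0,0,0,-1,-22,0,0,0,-1,-22,0,0,0,-1,-22,0,0,0,-1,-18,0,0,0])

```text
clock: 8.0
ee_pos: [0.5107, -0.0581, 0.0982]
tcp_rot: [-2.263, -2.179, -0.004]
contact_force: [0.4, 4.4, 4.5]
opening: 0.022
grasp_force: 58.4
```

Emit:
drive_tool(deltas=[-1,-5,0,0,0,-1,0,0,0,0,-1,0,0,0,0,1,0,0,0,0,1,0,0,0,0,1,0,0,0,0,1,0,0,-10,0,1,0,0,-30,0])

```text
clock: 8.67
ee_pos: [0.5081, -0.062, 0.1356]
tcp_rot: [-2.258, -2.176, 0.007]
contact_force: [0.8, -0.3, 0.2]
opening: 0.0808
grasp_force: 0.0
```

Emit:
drive_tool(deltas=[1,0,0,-40,0,1,0,0,-40,0,1,0,0,-30,0,1,0,0,0,0,1,0,0,0,0])

```text
clock: 9.08
ee_pos: [0.5107, -0.0626, 0.25]
tcp_rot: [2.261, 2.177, 0.005]
contact_force: [0.2, -0.8, 0.0]
opening: 0.0857
grasp_force: 0.0
```

```bash
python3 -c "
from h import *
snap('w3')"
```

```text
TCP [ 0.5107 -0.0626  0.25  ] yawx 87.82 F [ 0.2 -0.8  0. ]
```

View pics/w3.png

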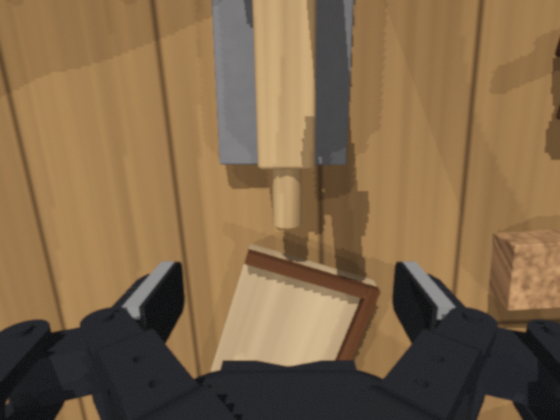

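The blank is out on the apron: its shoulder is at row ~166 and its neck tip at (288,227). The hook's end stop and fence are visible, with their corner at (378,288).

Emit:
drive_tool(deltas=[1,-30,0,0,0,1,-40,0,0,0,1,-40,0,0,0,1,-30,0,0,0,1,0,0,0,0,1,0,0,0,0])

```text
clock: 9.63
ee_pos: [0.5031, -0.2048, 0.2462]
tcp_rot: [-2.267, -2.171, 0.003]
contact_force: [-0.7, 1.4, -0.2]
opening: 0.0851
grasp_force: 0.0
```

```bash
python3 -c "
from h import *
d=dict(np.load('pics/w3.npz'));p=(d['pos'],d['rot'])
print('shoulder top corners z54',ray(d,[[259,167],[316,167],[254,0],[316,0]],.054,p).round(4),'tip',ray(d,[288,227],.037,p).round(4))
snap('w4')
im=cv2.imread('pics/w4.png');cv2.imwrite('pics/w4c.png',cv2.resize(im[60:360,130:430],None,fx=2,fy=2,interpolation=cv2.INTER_CUBIC))"
```

```text
shoulder top corners z54 [[ 0.4916 -0.0349  0.054 ]
 [ 0.5353 -0.0367  0.054 ]
 [ 0.4951  0.0791  0.054 ]
 [ 0.5373  0.0775  0.054 ]] tip [[ 0.5118 -0.0895  0.037 ]]
TCP [ 0.5031 -0.2048  0.2462] yawx 87.53 F [-0.7  1.4 -0.2]
```

View pics/w4c.png

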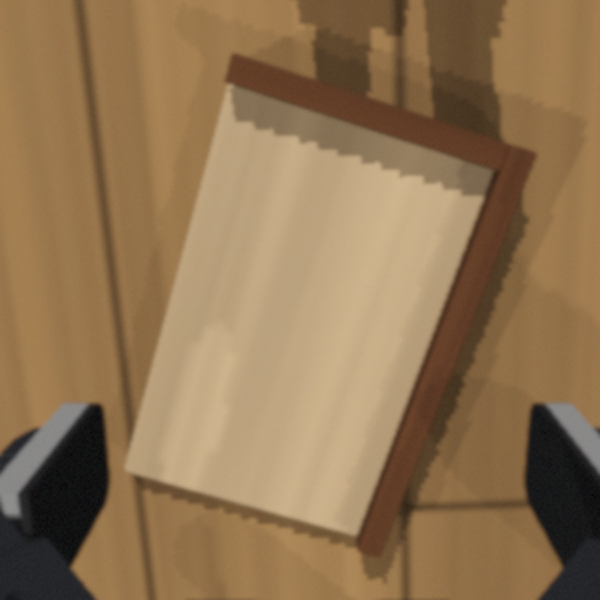

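The crop shows the hook's fence on the right and its stop at the top. Their outer top corner is at crop (535,155), and the board's open-end corners are at (126,470) and (358,538).

```bash
python3 -c "
from h import *
from scipy.optimize import least_squares
d=dict(np.load('pics/w4.npz'));p=(d['pos'],d['rot'])
q=lambda u,z:ray(d,np.array(u)/2+[130,60]-.25,z,p)[:,:2]
# (points, axis, value)
E=[(q([[234,55],[533,153]],.026),0,.1),(q([[535,157],[381,553]],.026),1,-.065),(q([[228,90],[126,470]],.014),1,.065),(q([[126,470],[357,538]],.014),0,-.1)]
for P,_,_ in E:
  v=P[1]-P[0];print(np.degrees(np.arctan2(v[1],v[0])).round(2),np.linalg.norm(v).round(4))
def f(s):
  c,n=np.cos(s[2]),np.sin(s[2]);out=[]
  for P,a,v in E:
    w=P-s[:2];l=np.c_[c*w[:,0]+n*w[:,1],-n*w[:,0]+c*w[:,1]];out+=list(l[:,a]-v)
  return np.array(out)
s=least_squares(f,[.5,-.237,np.radians(74)]).x
print('hook',s[:2].round(4),np.degrees(s[2]),(f(s)*1000).round(1))
c,n=np.cos(s[2]),np.sin(s[2]);R=np.array([[c,-n],[n,c]])
for l in([.023,-.031],[.018,-.026]): print(l,(s[:2]+R@l).round(4))
"
```

```text
-19.9 0.1267
-109.99 0.1948
-109.9 0.1837
-20.85 0.1177
hook [ 0.501  -0.2318] 69.94131510896631 [-1.1 -0.7  1.   0.8 -0.6 -1.1  1.7  0.1]
[0.023, -0.031] [ 0.5381 -0.2208]
[0.018, -0.026] [ 0.5316 -0.2238]
```

Emit:
drive_tool(deltas=[1,30,1,0,0,1,40,1,0,0,1,40,1,0,0,1,40,0.6,0,0,1,40,0,15,0,1,34.5,0,30,0,1,0,0,30,0,1,0,0,25,0])

```text
clock: 10.35
ee_pos: [0.5155, 0.0234, 0.1489]
tcp_rot: [-2.251, -2.187, -0.001]
contact_force: [0.2, -0.4, -0.1]
opening: 0.0854
grasp_force: 0.0
```

Emit:
drive_tool(deltas=[1,0,0,20,0,1,0,0,10,0,1,0,0,8,0,1,0,0,0,0,1,0,0,0,0])

```text
clock: 10.77
ee_pos: [0.5167, 0.0177, 0.113]
tcp_rot: [-2.263, -2.179, -0.0]
contact_force: [0.2, -0.3, 0.1]
opening: 0.0854
grasp_force: 0.0
```

Emit:
drive_tool(deltas=[1,0,0,5,0,1,0,0,0,0,-1,0,0,0,0,-1,0,0,0,0,-1,0,0,0,0,-1,0,0,0,0,-1,0,0,0,0,-1,0,0,0,0])

```text
clock: 11.43
ee_pos: [0.5159, 0.0172, 0.1083]
tcp_rot: [-2.263, -2.178, 0.002]
contact_force: [-1.4, -0.5, 7.1]
opening: 0.0426
grasp_force: 62.1
```

Emit:
drive_tool(deltas=[-1,0,0,-5,0,-1,0,0,-15,0,-1,0,0,-15,0,-1,0,0,-15,0,-1,0,0,0,0,-1,0,0,0,0])

```text
clock: 11.93
ee_pos: [0.5172, 0.0173, 0.1582]
tcp_rot: [2.263, 2.177, 0.003]
contact_force: [-0.7, 0.5, -2.7]
opening: 0.0425
grasp_force: 61.6
```

```bash
python3 -c "
from h import *
snap('w5')"
```

```text
TCP [0.5172 0.0173 0.1582] yawx 87.78 F [-0.7  0.5 -2.7]
```

View pics/w5.png

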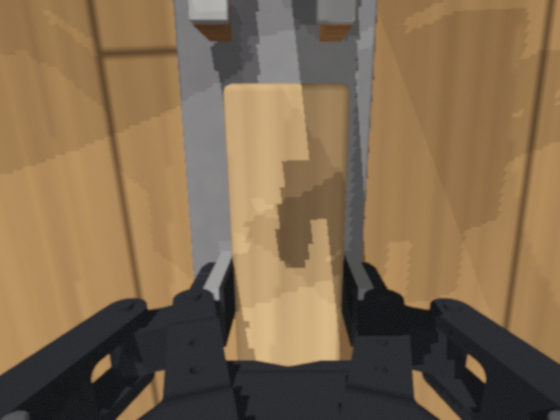

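The blank is held square between the fingers, with the top edge of its plain end at row ~84, spanning columns 225–350.

```bash
python3 -c "
from h import *
d=dict(np.load('pics/w5.npz'));p=(d['pos'],d['rot']);R=Ro.from_rotvec(p[1]).as_matrix()
P=ray(d,[[225,86],[350,86],[234,250],[346,250]],p[0][2]-.0543,p);L=(P-p[0])@R*1000;print(L.round(1))
e=L[:2,0].mean();print('end x',e)
y=np.radians(70);u=np.array([np.cos(y),np.sin(y)]);v=np.array([-u[1],u[0]])
H=np.array([.501,-.2318])
for hx,hy in((.013,-.026),(.023,-.031)):
  t=H+u*(hx-(e-65)/1000)+v*hy;print('TCP target',t.round(4),'tool delta after spin (mm)',((t-p[0][:2])@u*1000).round(1),((t-p[0][:2])@-v*1000).round(1))
"
```

```text
[[ 74.2 -20.1  54.3]
 [ 74.2  22.2  54.4]
 [ 15.  -19.4  54.3]
 [ 15.   23.3  54.4]]
end x 74.21956904720636
TCP target [ 0.5267 -0.2371] tool delta after spin (mm) -235.8 96.0
TCP target [ 0.5348 -0.2295] tool delta after spin (mm) -225.8 101.0
```

Emit:
drive_tool(deltas=[-1,0,0,0,6,-1,0,0,0,6,-1,0,0,0,5.8,-1,-15,6,0,0,-1,-30,12,0,0,-1,-35,14,0,0,-1,-35,14,0,0,-1,-35,14,0,0])

```text
clock: 12.65
ee_pos: [0.521, -0.1455, 0.1565]
tcp_rot: [-2.571, -1.802, 0.002]
contact_force: [0.6, -1.1, -2.6]
opening: 0.0425
grasp_force: 61.5
```

Emit:
drive_tool(deltas=[-1,-35,14,0,0,-1,-30,12,0,0,-1,-15,6,0,0,-1,-7.8,2,0,0,-1,0,0,0,0,-1,0,0,10,0,-1,0,0,10,0,-1,0,0,0,0])

```text
clock: 13.32
ee_pos: [0.5227, -0.235, 0.1351]
tcp_rot: [-2.566, -1.803, 0.002]
contact_force: [-0.1, 0.1, -2.2]
opening: 0.0425
grasp_force: 61.4
```

```bash
python3 -c "
from h import *
snap('w6')"
```

```text
TCP [ 0.5227 -0.235   0.1351] yawx 70.19 F [-0.1  0.1 -2.2]
```

View pics/w6.png

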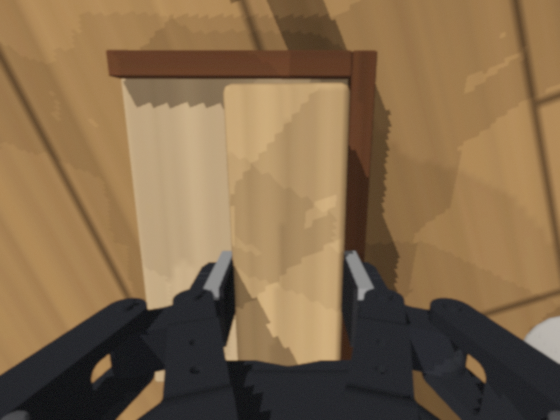

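The stop lies parallel to the blank's end, with its outer edge at row 51 from (108,51) to (377,52). The fence is just right of the blank.

```bash
python3 -c "
from h import *
d=dict(np.load('pics/w6.npz'));p=(d['pos'],d['rot']);R=Ro.from_rotvec(p[1]).as_matrix()
f=lambda u,z:((ray(d,u,z,p)-p[0])@R*1000)[:,:2].round(1)
print('stop outer',f([[108,51],[376,51.5]],.026),'inner',f([[125,77],[348,78]],.026),'fence outer',f([[377,53],[368,185]],.026),'inner',f([[351,80],[346,210]],.026))
im=cv2.imread('pics/w6.png')
print(im[40:90:2,300].tolist()); print(im[70,340:384:2].tolist())
"
```

```text
stop outer [[ 94.9 -84.4]
 [ 94.5  43.3]] inner [[ 83.3 -77.7]
 [ 82.7  30.5]] fence outer [[93.8 43.8]
 [30.1 43.2]] inner [[81.8 32. ]
 [16.5 32.3]]
[[38, 61, 80], [40, 62, 81], [39, 62, 81], [36, 61, 80], [38, 61, 82], [39, 59, 89], [37, 56, 90], [37, 56, 90], [40, 59, 92], [38, 58, 93], [41, 60, 95], [37, 60, 95], [41, 61, 96], [38, 59, 95], [38, 61, 96], [39, 62, 96], [42, 64, 98], [37, 58, 91], [25, 38, 61], [49, 70, 91], [94, 126, 149], [101, 137, 163], [109, 152, 184], [116, 163, 195], [116, 162, 194]]
[[40, 61, 96], [39, 60, 97], [39, 61, 96], [40, 61, 96], [40, 61, 96], [36, 55, 87], [36, 54, 86], [39, 61, 97], [38, 61, 97], [39, 60, 94], [35, 56, 89], [38, 57, 89], [36, 56, 88], [37, 58, 90], [36, 57, 92], [41, 60, 94], [37, 58, 92], [41, 62, 95], [59, 94, 126], [76, 118, 152], [77, 119, 153], [81, 122, 155]]
```

Emit:
drive_tool(deltas=[-1,2,2,10,0,-1,2,2,10,0,-1,0,0,6,0,-1,0,0,4,0,-1,0,0,0,0,-1,0,0,0,0])

```text
clock: 13.87
ee_pos: [0.5285, -0.236, 0.1074]
tcp_rot: [-2.573, -1.801, 0.001]
contact_force: [0.0, 0.2, -1.7]
opening: 0.0426
grasp_force: 61.5
```

Emit:
drive_tool(deltas=[-1,0,1,0,0,-1,0,1,0,0,-1,0,0,0,0,-1,0,0,0,0])

```text
clock: 14.2
ee_pos: [0.5302, -0.2367, 0.108]
tcp_rot: [-2.573, -1.801, 0.001]
contact_force: [-2.2, 0.3, -1.5]
opening: 0.0425
grasp_force: 61.5
```

Emit:
drive_tool(deltas=[-1,0,0,1.5,0,-1,0,0,1.5,0,-1,0,0.5,0,0,-1,0,0.5,0,0,-1,0,0,0,0,-1,0,0,0,0])

```text
clock: 14.7
ee_pos: [0.5304, -0.2367, 0.1045]
tcp_rot: [-2.572, -1.8, 0.002]
contact_force: [-4.5, 1.0, -1.3]
opening: 0.0423
grasp_force: 61.7
```

Emit:
drive_tool(deltas=[-1,0,0.5,0,0,-1,0,0.5,0,0,-1,0,0,0,0,-1,0,0,0,0])

```text
clock: 15.03
ee_pos: [0.5306, -0.2367, 0.1044]
tcp_rot: [-2.571, -1.799, 0.004]
contact_force: [-7.0, 2.9, 1.7]
opening: 0.0424
grasp_force: 61.9
```

Emit:
drive_tool(deltas=[-1,0,-0.7,0,0,-1,1,0,0,0,-1,1,0,0,0,-1,0,0,0,0,-1,0,0,0,0])

```text
clock: 15.45
ee_pos: [0.5307, -0.2362, 0.1044]
tcp_rot: [-2.574, -1.799, 0.005]
contact_force: [-5.0, -0.8, -0.6]
opening: 0.0425
grasp_force: 61.5
```

Emit:
drive_tool(deltas=[-1,0.7,0,0,0,-1,0.7,0,0,0,-1,0,0,0,0,-1,0,0,0,0])

```text
clock: 15.78
ee_pos: [0.5311, -0.2352, 0.1043]
tcp_rot: [-2.575, -1.798, 0.006]
contact_force: [-5.2, -1.2, -1.7]
opening: 0.0427
grasp_force: 61.4
```

Emit:
drive_tool(deltas=[-1,0.7,-0.3,0,0,-1,0.7,0,0,0,-1,0.7,0,0,0,-1,0,0,0,0,-1,0,0,0,0])

```text
clock: 16.2
ee_pos: [0.5318, -0.233, 0.1044]
tcp_rot: [-2.574, -1.799, 0.005]
contact_force: [-5.7, -1.1, -2.3]
opening: 0.0429
grasp_force: 61.4
```

Emit:
drive_tool(deltas=[-1,0.7,0,0,0,-1,0.7,0,0,0,-1,0,0,0,0,-1,0,0,0,0])

```text
clock: 16.53
ee_pos: [0.5323, -0.2317, 0.1044]
tcp_rot: [-2.575, -1.799, 0.005]
contact_force: [-4.8, -1.8, -1.6]
opening: 0.0426
grasp_force: 61.4
```

Emit:
drive_tool(deltas=[-1,0.7,0,0,0,-1,0.7,0,0,0,-1,0,0,0,0,-1,0,0,0,0])

```text
clock: 16.87
ee_pos: [0.5328, -0.2305, 0.1044]
tcp_rot: [-2.575, -1.799, 0.005]
contact_force: [-5.3, -0.2, -1.8]
opening: 0.0428
grasp_force: 61.4
```

Emit:
drive_tool(deltas=[-1,0.7,0,0,0,-1,0.7,0,0,0,-1,0,0,0,0,-1,0,0,0,0])

```text
clock: 17.2
ee_pos: [0.5328, -0.2302, 0.1044]
tcp_rot: [-2.576, -1.799, 0.007]
contact_force: [-6.3, -3.0, -2.7]
opening: 0.0427
grasp_force: 61.4
```

Emit:
drive_tool(deltas=[-1,0.7,0,0,0,-1,0,0,0,0,-1,0,0,0,0])

```text
clock: 17.45
ee_pos: [0.5329, -0.2301, 0.1044]
tcp_rot: [2.576, 1.798, -0.008]
contact_force: [-5.7, -4.6, -2.6]
opening: 0.043
grasp_force: 61.4
```

Emit:
drive_tool(deltas=[-1,-0.7,-0.4,0.7,0,-1,0,0,0.7,0,-1,0,0,0.7,0,-1,0,0,0,0,-1,0,0,0,0])

```text
clock: 17.87
ee_pos: [0.5328, -0.2302, 0.1029]
tcp_rot: [2.576, 1.797, -0.006]
contact_force: [-5.6, -3.0, 2.7]
opening: 0.0424
grasp_force: 62.1
```

Emit:
drive_tool(deltas=[-1,0,0,0.5,0,-1,0,0,0,0,1,0,0,0,0,1,0,0,0,0,1,0,0,0,0,1,0,0,0,0,1,0,0,0,0,1,0,0,0,0])

```text
clock: 18.53
ee_pos: [0.535, -0.2276, 0.1023]
tcp_rot: [2.573, 1.802, 0.001]
contact_force: [-0.0, 0.3, -0.8]
opening: 0.0854
grasp_force: 0.0
```

Emit:
drive_tool(deltas=[1,0,0,-10,0,1,0,0,-30,0,1,0,0,-40,0,1,0,0,-40,0,1,0,0,-25,0,1,0,0,0,0,1,0,0,0,0])

```text
clock: 19.12
ee_pos: [0.5353, -0.228, 0.2494]
tcp_rot: [2.571, 1.8, 0.004]
contact_force: [0.3, 0.4, -1.1]
opening: 0.0856
grasp_force: 0.0
```

```bash
python3 -c "
from h import *
snap('w7')
im=cv2.imread('pics/w7.png');cv2.imwrite('pics/w7c.png',cv2.resize(im[60:360,130:430],None,fx=2,fy=2,interpolation=cv2.INTER_CUBIC))"
```

```text
TCP [ 0.5353 -0.228   0.2494] yawx 69.99 F [ 0.3  0.4 -1.1]
```

View pics/w7c.png

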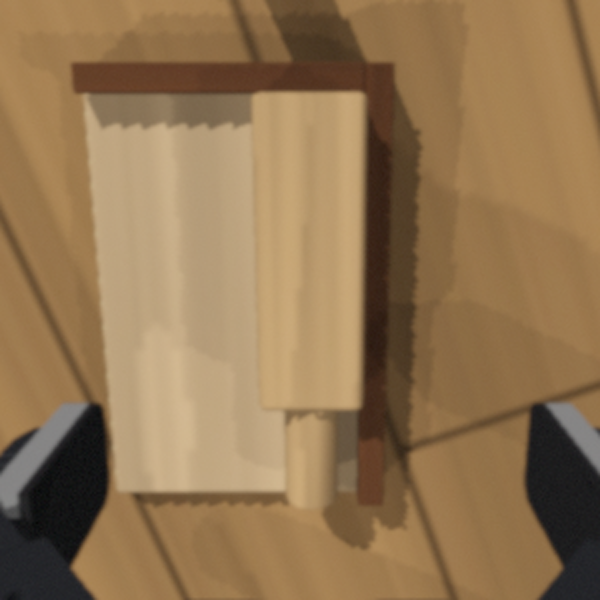

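The blank lies in the corner: its plain end is at crop row ~91 against the stop, its side at column ~365 is along the fence, and its neck points to the open end.

```bash
python3 -c "
from h import *
d=dict(np.load('pics/w7.npz'));p=(d['pos'],d['rot']);R=Ro.from_rotvec(p[1]).as_matrix()
f=lambda u,z:((ray(d,np.array(u)/2+[130,60]-.25,z,p)-p[0])@R*1000)[:,:2].round(1)
print('end',f([[253,91],[365,91],[363,409],[262,409]],.048),'stop outer',f([[73,63],[393,63]],.026),'stop inner',f([[85,94]],.026),'fence outer',f([[393,66],[383,503]],.026),'fence inner end',f([[358,503]],.026))
"
```

```text
end [[ 72.8 -22.3]
 [ 72.8  19.6]
 [-55.7  20.9]
 [-55.6 -21.6]] stop outer [[ 84.2 -95.9]
 [ 84.2  32.1]] stop inner [[ 72.4 -92.1]] fence outer [[  83.1   32.1]
 [-113.6   32.8]] fence inner end [[-113.6   20.9]]
```

```bash
python3 -c "
from rig import r
print(r.hand_in())"
```

```text
the job is handed in; nothing more can be done
None
```

I handed the job in at about 19 s: the bar was left open at roughly 1.2 rad, going by the arm's motion. The blank is released in the bench hook, neck to the open end, with its plain end and side within about 1 mm of the stop and fence by the wrist camera; the hand-in returned no verdict.

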